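# Nudge the carrier plate onto the stage's locating pins

### The arm

A 6-joint arm with a two-finger parallel gripper is mounted at the origin on the work surface. World frame = base frame: x ahead of the robot, y to its left, z up, the work surface at z = 0. Lengths are in m, angles in rad, forces in N, time in s.
With the tool pointing down it reaches from about 0.35 to 0.975 m from the base axis. Payload 4.9 kg.
Tool frame: the origin (TCP) lies between the finger pads; the fingertips stand 19 mm ahead of it and the grasp point (between the pads) is the TCP; z points along the fingers, y is the line along which they close (so a half turn about z gives the same grasp; the last joint's range is limited). The gripper opens to 85 mm and grips with 20 to 120 N. Pads are 22 mm wide; open, the fingers measure 114 mm over their backs; the gripper's body (76 mm by 85 mm) begins 54 mm behind the grasp point. The pads swing forward as they close: fully open they stand 13 mm farther back than shut.
Start: joints at [-1.383, 0.053, 1.613, -0, 1.476, -0.119], TCP at [0.189, -0.596, 0.25] pointing down, gripper open.
Joint ranges: [-3.01, 3.01], [-1.01, 2.22], [0.06, 2.58], [-1.02, 4.17], [0.09, 2.62], [-3.14, 3.14]. Speed limits (rad/s): [2.57, 2.57, 3.14, 3.14, 3.14, 3.14].

### API

Orientations are given as a rotation vector (axis times angle).
In Python, from station import ctrl gives the robot as it stands. The module is installed in compiled form; this text tells all that it offers.
- The arm moves only by the tool servo_tool, never from a script. Its argument "increments" is a list that holds one entry, the list of rows, each a list of 5 numbers: the finger opening in cm, from 0 to 8.54, then the shift along the tool's x, y, z in cm, then the turn about the tool's z in degrees. A call has 1 to 5 rows; each row is the pose to reach, as a shift and turn from the pose commanded when the call began, along the tool's axes at that moment; what a row does not reach only later rows make up. A row lasts 1/10 s, in which the tool goes at most 50 mm and 8.59 degrees, less where a joint would pass 70% of its speed; a pose out of reach is approached as far as the arm can. A call with a gripper value outside its range is refused whole. The fingers move at their own pace and stop on an object; "newtons" is the grip in N (left out, the last holds). Time passes only in rows, so rows that repeat a pose let the fingers close. It gives the time, the measured TCP pose, the force, the opening and the grip force at its end, in the units of the state.
- ctrl.get_obs(): the state, without advancing time (a new reading comes with each control period).
- ctrl.get_image(name): name is "side" or "top" or "wrist"; returns a dict with "img" (480x640x3 uint8, red, green, blue), "fx", "fy", "cx", "cy" (pixels), "rvec" (rotation vector, rad) and "tvec" (3), from world to camera coordinates, as OpenCV has them; the wrist camera has in their place "mount" (4x4, takes a point from camera to tool coordinates, whose origin is the TCP and whose axes are the flange's). Camera axes: x right, y down, z forward; pixel columns grow to the right and rows downward; lengths in m; the calibration is good to about 2 mm. A picture is of the moment at which its call begins: read the wrist's pose just before it. There is no depth.
- ctrl.finish_job(): hands the job in; it is judged then, once.
The state is a dict: "t": time; "q": joint angles; "dq": joint speeds; "effort": joint torques, N m; "tool_pos": TCP position; "tool_rot": TCP orientation; "contact_force": force on the tool from outside, world axes, zero at the start; "wrist_torque": the same for the moment, N m; "opening": finger opening in m; "grip_force": force on a finger pad.
Only numpy, scipy, OpenCV 4.12 (cv2) and the standard library are available. Lean on these libraries where they do the work, as an engineer would, in place of code of your own. Each camera call takes 0.05 s, during which the arm holds its last target. There are 200 camera calls.

### The job

The carrier plate on the microscope stage is lying askew, half on the loading ledge and half on top of the two locating pins. Nudge it sideways with the fingertips until both of its holes drop over the pins and it sits flat on the lower bed, then draw back. Slide it only, never lift it or tip it up, and leave the jar, the specimen holder and the screwdriver where they are.

Things in the scene. Friction and masses are not known exactly. Their poses are not given: they have to be found in the camera images.
- stage: fixed metal microscope stage (dark bed, bare aluminium ledge), 150 mm along its x, 300 mm along its y; origin: centre of its underside, on the bench. Two levels: low bed (24 mm above the bench) from y = -150 to +18 mm, raised loading ledge (30 mm above the bench) from y = +18 to +150 mm. No walls. Two pins stand on the bed; two black knobs stick out below bed level at the +x side and -y end
- step (a point): middle of the top edge of the step between ledge and bed, at (0, 18) mm in the stage's frame, 30 mm above the bench. The seated plate's +y end stops 3 mm short of it: its origin is then at (0, -55) mm in the stage's frame, at bed level, its axes parallel to the stage's
- pin_a (a point): foot (at bed level, 24 mm above the bench) of the fixed steel locating pin on the stage's +x side, at (28, -70) mm in the stage's frame. Pin: 9 mm diameter, 6 mm tall, upper half tapering to a 4 mm flat nose level with the ledge
- pin_b (a point): foot of the second, identical pin, on the stage's -x side, at (-28, -70) mm in the stage's frame
- plate: loose steel carrier plate, about 0.5 kg, 90 mm along x, 140 mm along y, 16 mm thick, two 12 mm through holes; origin: centre of its underside. Starts flat on ledge and pin noses, turned up to 9 degrees from the stage's axes, 26 to 46 mm too far towards the stage's +y and up to 14 mm off in x. On top: three brass stubs 7 mm tall near its -y end, a fixed pillar
- pillar_top (a point): top centre of the pillar fixed on the plate (25 mm wide cap), on the plate's centre line, 22 mm from its centre towards +y, 42 mm above its underside
- hole_a (a point): centre, at the underside, of the plate's hole for pin_a, at (28, -15) mm in the plate's frame
- hole_b (a point): centre, at the underside, of the plate's hole for pin_b, at (-28, -15) mm in the plate's frame
- jar: bystander: small glass jar with white cap, 44 mm wide, 62 mm tall, standing on the bench; origin: centre of its underside
- holder: bystander: specimen holder, brass foot 40 mm wide with a thin post, 46 mm tall, standing on the bench; origin: centre of its underside
- driver: bystander: screwdriver with black handle, 150 mm long, lying on the bench between the stage and the robot
There are look-alikes about, which are no part of the job. Leave any red look-alike of the plate alone.

How it is judged:
By the outcome, as a careful person would: the job done as asked, in the order asked, and still so for the second after the job is handed in, with the robot touching nothing.
It also fails if it takes over 64 s, if anything falls off the work surface, if the arm or the gripper's body presses on something with over 40 N, if the wrist force passes 120 N, or if a joint passes its speed limit or range.

## Working session

There is one attempt and no reset: what is moved stays moved. The work goes in short steps, Python scripts to look and compute and a tool call to move; the robot and the scene stay as the last step left them, time stands still between calls to the robot, and variables do not carry over. Pictures are saved under pics/ and viewed, at most 10 in all, crops included, and the job is handed in when it is done.

Besides the shell and the picture viewer there is one more tool, called after "Emit:" by a JSON object that holds its "method" and its "body". servo_tool: Moves the arm, as the interface text tells. Its arguments: {"type":"object","properties":{"increments":{"type":"array"},"newtons":{"type":"number"}},"required":["increments"]}

```bash
mkdir -p pics
cat > h.py <<'E'
import numpy as np, cv2
from station import ctrl
def save(n,f):
    d=ctrl.get_image(n); cv2.imwrite(f,d["img"][:,:,::-1]); np.savez(f[:-4]+'.npz',**{k:np.array(v) for k,v in d.items()}); return d
def cam(f):
    return dict(np.load(f[:-4]+'.npz'))
def back(d,uv,z):
    R=cv2.Rodrigues(d["rvec"].astype(float))[0]; C=-R.T@d["tvec"].ravel()
    v=R.T@np.array([(uv[0]-d["cx"])/d["fx"],(uv[1]-d["cy"])/d["fy"],1.])
    return C+v*(z-C[2])/v[2]
def proj(d,P):
    R=cv2.Rodrigues(d["rvec"].astype(float))[0]; p=(R@np.atleast_2d(P).T).T+d["tvec"].ravel()
    return np.c_[d["fx"]*p[:,0]/p[:,2]+d["cx"],d["fy"]*p[:,1]/p[:,2]+d["cy"]]
E
python3 - <<'E'
from h import *
for n in("side","top"):
    d=save(n,f'pics/{n}1.png'); R=cv2.Rodrigues(d["rvec"])[0]; print(n,d["fx"],-R.T@d["tvec"].ravel())
o=ctrl.get_obs(); print(o["t"],o["tool_pos"],o["tool_rot"])
E
```

```text
side 586.283929486967 [ 0.5169215  -0.83263005  0.65045082]
top 500.04548533680804 [ 0.46575263 -0.0872762   1.08648914]
0.1 [ 0.18865653 -0.59528711  0.24916835] [-3.10285459e+00 -4.79668551e-01  8.19575790e-05]
```

View pics/top1.png

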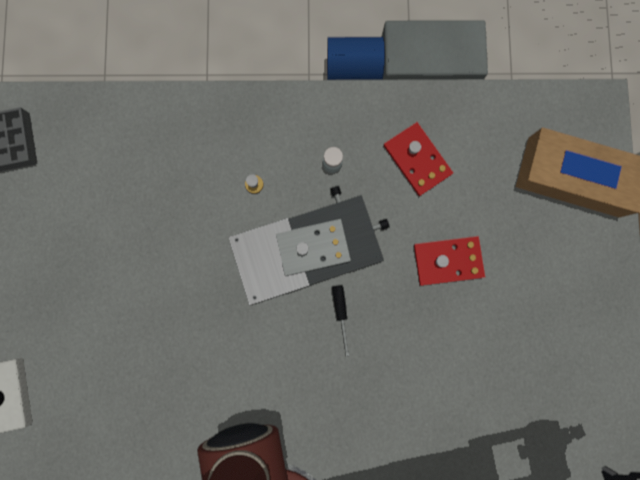

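View pics/side1.png

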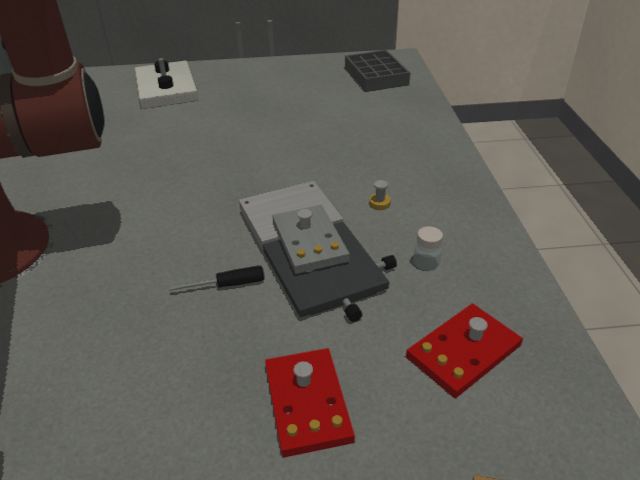

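Candidates in the top view: the grey plate on the stage at (313,247), and two red look-alikes at (418,158) and (450,261). The grey one, lying half on the ledge, matches the description. I'll check it in a close crop.

Run:
```python
from h import *
im=cv2.imread('pics/top1.png')[180:315,220:400]
cv2.imwrite('pics/c1.png',cv2.resize(im,None,fx=4.4,fy=4.4,interpolation=cv2.INTER_CUBIC))
```

```text
(no output)
```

View pics/c1.png

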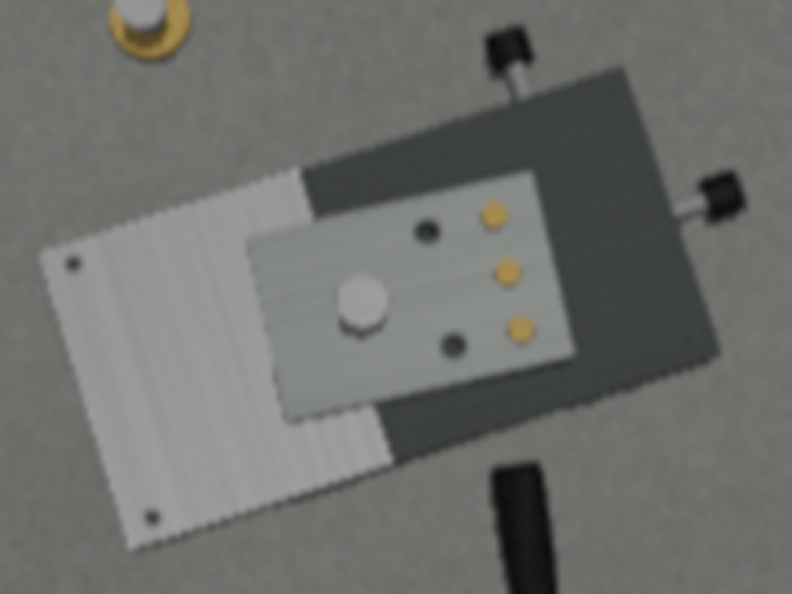

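The crop shows the grey plate with three brass stubs near (508,272), holes at (428,230) and (454,344), and the pillar at (363,300). The ledge is to the left and the step edge runs from (302,168) to (393,463). I'll fit the stage and plate poses to these points.

```bash
cat >> h.py <<'E'
from scipy.optimize import least_squares
def T(p,L): # p=(x,y,th) base; L Nx3
    c,s=np.cos(p[2]),np.sin(p[2]); L=np.atleast_2d(L)
    return np.c_[p[0]+c*L[:,0]-s*L[:,1],p[1]+s*L[:,0]+c*L[:,1],L[:,2]]
def fit(d,L,uv,p0):
    L=np.array(L)/1000; r=least_squares(lambda p:(proj(d,T(p,L))-uv).ravel(),p0,x_scale=[.01,.01,.1]); return r.x,np.abs(r.fun).max()
E
python3 - <<'E'
from h import *
d=cam('pics/top1.png'); f=lambda a:(np.array(a)+.5)/4.4-.5+[220,180]
S,e=fit(d,[[75,150,30],[-75,150,30],[75,-150,24],[-75,-150,24],[75,18,30],[-75,18,30]],f([[40,255],[130,548],[624,68],[719,354],[302,168],[393,463]]),[.46,0,.2])
print("stage",S,np.degrees(S[2]),e)
P,e=fit(d,[[45,70,46],[45,-70,46],[-45,-70,46],[-45,70,46],[28,-15,46],[-28,-15,46],[0,22,72]],f([[248,240],[533,170],[575,354],[292,422],[428,230],[454,344],[363,300]]),[.46,0,.2])
print("plate",P,np.degrees(P[2]),e)
c,s=np.cos(S[2]),np.sin(S[2]);dx=P[:2]-S[:2]
print("plate in stage mm",1000*np.array([c*dx[0]+s*dx[1],-s*dx[0]+c*dx[1]]),np.degrees(P[2]-S[2]))
for n,u in(("jar",(333,157)),("holder",(254,184)),("drv0",(339,288)),("drv1",(347,355))): print(n,back(d,u,0.06 if n=="jar" else 0.01))
np.savez('S.npz',S=S)
E
```

```text
stage [ 0.56014694 -0.06672778  0.3061026 ] 17.538386991104908 1.1412477397954035
plate [ 0.56252178 -0.0813371   0.22760597] 13.04086169031709 0.6465170360423826
plate in stage mm [ -2.13798742 -14.64585192] -4.497525300787817
jar [ 0.75034893 -0.12473587  0.06      ]
holder [0.70480459 0.04715    0.01      ]
drv0 [ 0.4765366  -0.13597644  0.01      ]
drv1 [ 0.33554908 -0.15100904  0.01      ]
```

Emit:
{"method": "servo_tool", "body": {"increments": [[[5.0, 3.5, -3.2, 0, 0], [5.0, 7, -6.4, 0, 0], [5.0, 10.5, -9.6, 0, 0], [5.0, 14, -12.8, 0, 0], [5.0, 17.3, -15.8, 0, 0]]]}}

```text
t: 0.6
tool_pos: [0.3064, -0.3909, 0.2497]
tool_rot: [-3.104, -0.479, 0.0]
contact_force: [-0.0, -0.2, -0.4]
opening: 0.0502
grip_force: 0.0
```

Emit:
{"method": "servo_tool", "body": {"increments": [[[5.0, 3.5, -3.2, 1, 0], [5.0, 7, -6.4, 2, 0], [5.0, 10.5, -9.6, 3, 0], [5.0, 14, -12.8, 4, 0], [5.0, 17.3, -15.8, 5, 0]]]}}

```text
t: 1.1
tool_pos: [0.4236, -0.188, 0.1997]
tool_rot: [-3.105, -0.48, -0.0]
contact_force: [0.0, -1.2, 0.6]
opening: 0.05
grip_force: 0.0
```

Emit:
{"method": "servo_tool", "body": {"increments": [[[5.0, 3.5, -3.2, 1, -8], [5.0, 7, -6.4, 2, -16], [5.0, 10.5, -9.6, 3, -24], [5.0, 14, -12.8, 3, -32], [5.0, 17.3, -15.7, 3, -40]]]}}

```text
t: 1.6
tool_pos: [0.5407, 0.0141, 0.1693]
tool_rot: [-2.748, -1.522, 0.002]
contact_force: [0.3, -0.3, -0.0]
opening: 0.0501
grip_force: 0.0
```

Emit:
{"method": "servo_tool", "body": {"increments": [[[5.0, 0, 0, 0, -8.5], [5.0, 0, 0, 0, -17], [5.0, 0, 0, 0, -25.5], [5.0, 0, 0, 0, -34], [5.0, 0, 0, 0, -42.5]]]}}

```text
t: 2.1
tool_pos: [0.5403, 0.012, 0.1697]
tool_rot: [-2.009, -2.414, 0.001]
contact_force: [-0.1, -0.1, -0.9]
opening: 0.0498
grip_force: 0.0
```

Emit:
{"method": "servo_tool", "body": {"increments": [[[5.0, 0, 0, 1, -2.5], [5.0, 0, 0, 2, -2.5], [5.0, 0, 0, 2, -2.5]]]}}

```text
t: 2.4
tool_pos: [0.5391, 0.012, 0.1479]
tool_rot: [-1.964, -2.448, 0.004]
contact_force: [0.6, -0.1, -0.6]
opening: 0.0498
grip_force: 0.0
```

Run:
```python
from h import *
o=ctrl.get_obs(); d=save("wrist","pics/w1.png"); np.savez('pics/w1o.npz',p=o["tool_pos"],r=o["tool_rot"]); print(o["t"],o["tool_pos"],o["tool_rot"],o["q"]); print(np.round(d["mount"],3),d["fx"])
```

```text
2.4 [0.53914428 0.01203472 0.14788195] [-1.96376143 -2.4475048   0.00356841] [-1.15718993e-01 -6.31037924e-02  1.90436148e+00  1.71873268e-05
  1.30463996e+00 -3.34172464e-01]
[[-0.001 -0.948 -0.32   0.082]
 [ 1.    -0.001  0.    -0.   ]
 [-0.001 -0.32   0.948 -0.125]
 [ 0.     0.     0.     1.   ]] 401.33778512930405
```

View pics/w1.png

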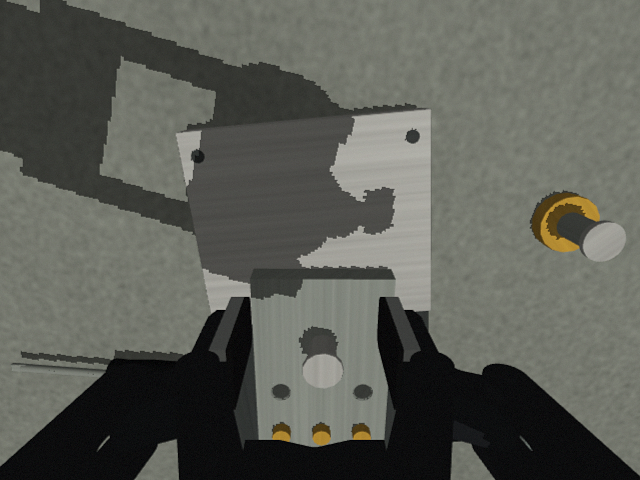

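The wrist view shows the plate centred between the fingers: top edge of its +y end at (252,280) to (394,280), holes at (281,391) and (363,391), pillar top at (322,371). The stage's far corners are at (177,133) and (431,109). I'll refine the plate pose relative to the stage from these.

```bash
cat >> h.py <<'E'
def wcam(d,p,r):
    M=d["mount"]; W=np.eye(4); W[:3,:3]=cv2.Rodrigues(np.array(r,float))[0]; W[:3,3]=p
    A=np.linalg.inv(W@M); d=dict(d); d["rvec"]=cv2.Rodrigues(A[:3,:3])[0]; d["tvec"]=A[:3,3]; return d
def rel(P,S):
    c,s=np.cos(S[2]),np.sin(S[2]);dx=np.array(P[:2])-S[:2]
    return np.round([1000*(c*dx[0]+s*dx[1]),1000*(-s*dx[0]+c*dx[1]),np.degrees(P[2]-S[2])],1)
E
python3 - <<'E'
from h import *
o=np.load('pics/w1o.npz'); d=wcam(cam('pics/w1.png'),o['p'],o['r'])
S,e=fit(d,[[-75,150,30],[75,150,30],[75,18,30]],[[177,133],[431,109],[430,310]],[.56,-.067,.306]); print(S,e)
P,e=fit(d,[[-45,70,46],[45,70,46],[-28,-15,46],[28,-15,46],[0,22,72]],[[252,280],[394,280],[281,391],[363,391],[322,371]],[.56,-.08,.23]); print(P,np.degrees(P[2]),e)
S0=np.load('S.npz')['S']
print(rel(P,S),rel(P,S0),"tcp in plate",rel(o['p'],P),"tcp yaw",np.degrees(2*np.arctan2(o['r'][1],o['r'][0]))+180-0)
E
```

```text
[ 0.56198464 -0.06556587  0.30653886] 1.3325396199513477
[ 0.56400761 -0.07987313  0.21730174] 12.450472595073949 1.8880415409697093
[ -2.4 -14.3  -5.1] [ -0.3 -13.7  -5.1] tcp in plate [-4.5 95.1 -4. ] tcp yaw -77.4837991391588
```

Emit:
{"method": "servo_tool", "body": {"increments": [[[5.0, 0, 0.4, 3, 0], [5.0, 0, 0.4, 6, 0], [5.0, 0, 0.4, 8, 0], [5.0, 0, 0.4, 9, 0], [5.0, 0, 0.4, 9, 0]]]}}

```text
t: 2.95
tool_pos: [0.5436, 0.0128, 0.0589]
tool_rot: [-1.964, -2.449, 0.002]
contact_force: [0.7, -0.4, -0.6]
opening: 0.0503
grip_force: 0.0
```

Emit:
{"method": "servo_tool", "body": {"increments": [[[5.0, 0, 0, 0.2, 0], [5.0, 0, 0, 0.4, 0], [5.0, 0, 0, 0.6, 0], [5.0, 0, 0, 0.6, 0]]]}}

```text
t: 3.35
tool_pos: [0.5448, 0.0127, 0.0548]
tool_rot: [1.964, 2.451, 0.001]
contact_force: [0.5, 0.3, -0.2]
opening: 0.0498
grip_force: 0.0
```

Run:
```python
from h import *
d=save("side","pics/side2.png"); o=ctrl.get_obs(); print(o["tool_pos"])
im=cv2.imread('pics/side2.png')[170:320,220:400]
cv2.imwrite('pics/c2.png',cv2.resize(im,None,fx=4,fy=4,interpolation=cv2.INTER_CUBIC))
# tip corner predictions for z=.034..: tool x=+-11mm, y=+-25..39
p=o["tool_pos"]; a=np.radians(12.5)
for z in(.030,.036,.042):
  L=np.array([[x,-11,0] for x in(-39.5,-25,25,39.5)])/1000
  W=T((p[0],p[1],a),L); W[:,2]=z; print(z,np.round((proj(d,W)-[220,170])*4).tolist())
```

```text
[0.54479266 0.0126984  0.05471306]
0.03 [[218.0, 185.0], [250.0, 178.0], [358.0, 155.0], [389.0, 149.0]]
0.036 [[217.0, 174.0], [249.0, 167.0], [357.0, 144.0], [388.0, 138.0]]
0.042 [[216.0, 163.0], [248.0, 156.0], [357.0, 134.0], [388.0, 127.0]]
```

View pics/c2.png

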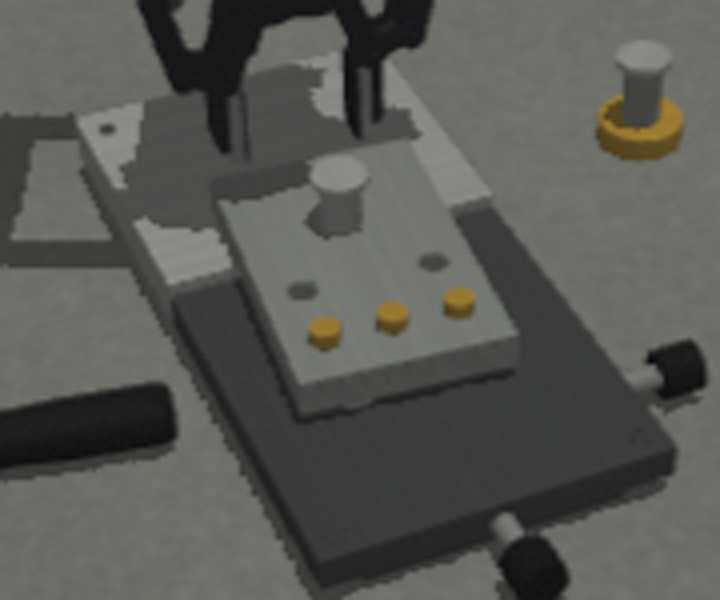

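The fingertips are at about z = 41 mm, roughly 13 mm ahead of the TCP at this opening, and centred on the plate's +y end. I'll lower 7 mm and make contact gently.

Emit:
{"method": "servo_tool", "body": {"increments": [[[5.0, 0, 0, 0.35, 0], [5.0, 0, 0, 0.7, 0], [5.0, -0.4, 0, 0.7, 0], [5.0, -0.8, 0, 0.7, 0], [5.0, -1.1, 0, 0.7, 0]]]}}

```text
t: 3.9
tool_pos: [0.5471, 0.0015, 0.0474]
tool_rot: [1.965, 2.451, 0.0]
contact_force: [-0.0, 0.5, 0.4]
opening: 0.0501
grip_force: 0.0
```

Emit:
{"method": "servo_tool", "body": {"increments": [[[5.0, -0.2, 0, 0, 0], [5.0, -0.4, 0, 0, 0], [5.0, -0.6, 0, 0, 0], [5.0, -0.8, 0, 0, 0], [5.0, -0.8, 0, 0, 0]]]}}

```text
t: 4.4
tool_pos: [0.5488, -0.006, 0.0474]
tool_rot: [1.965, 2.451, -0.0]
contact_force: [-1.0, 1.2, 0.5]
opening: 0.05
grip_force: 0.9
```

Emit:
{"method": "servo_tool", "body": {"increments": [[[5.0, -0.3, -0.07, 0, -1], [5.0, -0.6, -0.14, 0, -2], [5.0, -0.9, -0.21, 0, -3], [5.0, -1.2, -0.28, 0, -4], [5.0, -1.5, -0.37, 0, -5]]]}}

```text
t: 4.9
tool_pos: [0.5484, -0.0216, 0.0474]
tool_rot: [1.854, 2.536, 0.0]
contact_force: [-0.1, 1.5, 2.0]
opening: 0.0498
grip_force: 1.5
```

Emit:
{"method": "servo_tool", "body": {"increments": [[[5.0, -0.2, 0, 0, 0], [5.0, -0.4, 0, 0, 0], [5.0, -0.6, 0, 0, 0], [5.0, -0.8, 0, 0, 0], [5.0, -0.8, 0, 0, 0]]]}}

```text
t: 5.4
tool_pos: [0.5509, -0.0293, 0.0473]
tool_rot: [1.856, 2.534, -0.001]
contact_force: [-0.1, 1.9, 1.5]
opening: 0.0502
grip_force: 0.8
```

Run:
```python
from h import *
d=save("top","pics/top2.png"); o=ctrl.get_obs(); S=np.array([.561,-.066,.3063]); print(o["tool_pos"],rel(list(o["tool_pos"][:2])+[np.radians(0)],S), np.degrees(2*np.arctan2(o["tool_rot"][1],o["tool_rot"][0])))
im=cv2.imread('pics/top2.png')[190:300,260:400]
cv2.imwrite('pics/c3.png',cv2.resize(im,None,fx=5,fy=5,interpolation=cv2.INTER_CUBIC))
```

```text
[ 0.55091677 -0.02927978  0.04726771] [  1.5  38.1 -17.5] 107.58154247443665
```

View pics/c3.png

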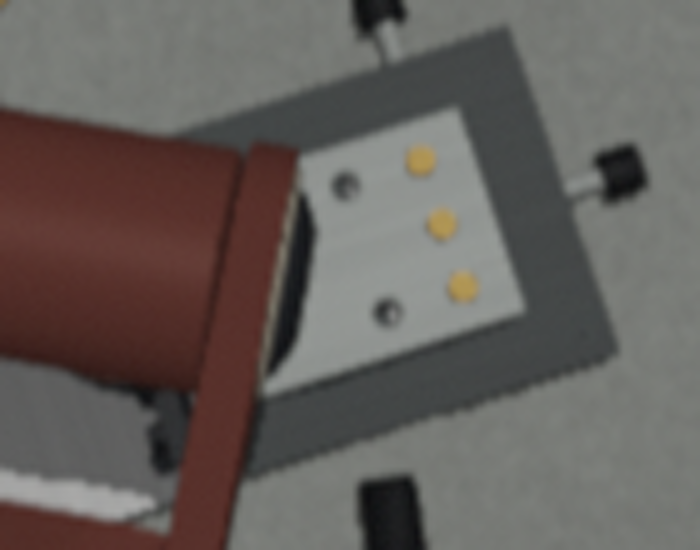

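The plate is now parallel to the stage, with holes at (346,185) and (388,312). Bright pin noses are just showing at the right side of each hole. I'll fit the remaining offset.

Run:
```python
from h import *
d=cam('pics/top2.png'); f=lambda a:(np.array(a)+.5)/5-.5+[260,190]
S0=np.load('S.npz')['S']
P,e=fit(d,[[45,-70,46],[-45,-70,46],[28,-15,46],[-28,-15,46]],f([[460,107],[525,311],[346,185],[388,312]]),[.55,-.1,.3]); print(P,e,rel(P,S0))
Pn,e=fit(d,[[28,-70,30],[-28,-70,30]],f([[352,184],[393,313]]),[.56,-.066,.3]);print("stage by noses",Pn,e,rel(P,Pn))
C,e=fit(d,[[75,-150,24],[-75,-150,24]],f([[508,27],[617,352]]),[.56,-.066,.3]);print("stage by corners",C,e,rel(P,C))
```

```text
[ 0.57356845 -0.10888377  0.29638485] 0.19837211510980524 [  0.1 -44.2  -0.6]
stage by noses [ 0.55918957 -0.0590139   0.29447714] 0.4021998522589172 [ -0.7 -51.9   0.1]
stage by corners [ 0.56080238 -0.06470934  0.30179176] 0.5258876484647885 [ -0.9 -46.   -0.3]
```

Emit:
{"method": "servo_tool", "body": {"increments": [[[5.0, -0.2, 0, 0, 0], [5.0, -0.4, 0, 0, 0], [5.0, -0.6, 0, 0, 0], [5.0, -0.7, 0, 0, 0], [5.0, -0.7, 0, 0, 0]]]}}

```text
t: 5.95
tool_pos: [0.553, -0.0362, 0.0472]
tool_rot: [1.855, 2.534, -0.001]
contact_force: [0.5, 0.0, -0.2]
opening: 0.0498
grip_force: 0.0
```

Emit:
{"method": "servo_tool", "body": {"increments": [[[5.0, -0.1, 0, 0, 0], [5.0, -0.2, 0, 0, 0], [5.0, -0.2, 0, 0, 0]]]}}

```text
t: 6.25
tool_pos: [0.5536, -0.0378, 0.0473]
tool_rot: [1.856, 2.534, -0.0]
contact_force: [1.0, -0.3, -0.3]
opening: 0.0503
grip_force: 0.0
```

Run:
```python
from h import *
o=ctrl.get_obs(); S=np.array([.561,-.066,.3063]); print(rel(list(o["tool_pos"][:2])+[0],S))
a=save("side","pics/side3.png"); b=save("top","pics/top3.png")
A=cv2.resize(cv2.imread('pics/side3.png')[190:310,240:390],(750,600),interpolation=cv2.INTER_CUBIC)
B=cv2.resize(cv2.imread('pics/top3.png')[190:300,300:400],(500,550),interpolation=cv2.INTER_CUBIC)
cv2.imwrite('pics/c4.png',cv2.resize(np.hstack([A[:550,200:],B[:, :]]),None,fx=.76,fy=.76,interpolation=cv2.INTER_AREA))
```

```text
[  1.4  29.1 -17.5]
```

View pics/c4.png

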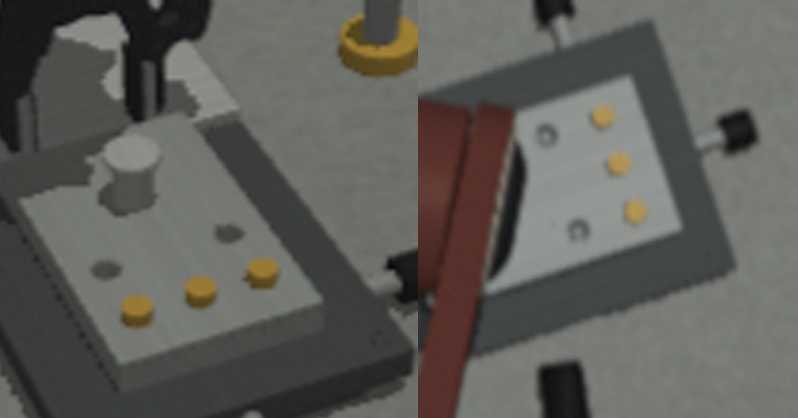

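The pins now look centred in both holes, the plate appears flat on the bed, and the push force has gone to zero. I'll draw back and check.

Emit:
{"method": "servo_tool", "body": {"increments": [[[5.0, 0.5, 0, 0, 0], [5.0, 1.5, 0, 0, 0], [5.0, 3.0, 0, -0.5, 0], [5.0, 3.0, 0, -4, 0], [5.0, 3.0, 0, -8, 0]]]}}

```text
t: 6.85
tool_pos: [0.5422, -0.007, 0.1263]
tool_rot: [-1.851, -2.532, 0.003]
contact_force: [1.1, -0.0, 0.5]
opening: 0.0499
grip_force: 0.0
```

Emit:
{"method": "servo_tool", "body": {"increments": [[[5.0, 2, 0, -4, 0], [5.0, 6, 0, -8, 0], [5.0, 10, 0, -10, 0], [5.0, 14, 0, -10, 0], [5.0, 16, 0, -10, 0]]]}}

```text
t: 7.35
tool_pos: [0.4949, 0.1472, 0.2294]
tool_rot: [1.851, 2.537, 0.005]
contact_force: [-0.8, -0.0, -0.8]
opening: 0.05
grip_force: 0.0
```

Run:
```python
from h import *
a=save("side","pics/side4.png"); b=save("top","pics/top4.png")
A=cv2.resize(cv2.imread('pics/side4.png')[170:320,230:440],None,fx=3.8,fy=3.8,interpolation=cv2.INTER_CUBIC)
S=np.array([.561,-.066,.3063]); P=[*T(S,[[0,-.055,0]])[0,:2],S[2]]
for z in(0.040,):  # predicted seated top outline (red), pillar
  q=proj(a,T(P,np.array([[45,70,40],[45,-70,40],[-45,-70,40],[-45,70,40]])/1000.))
  cv2.polylines(A,[np.int32((q-[230,170])*3.8)],True,(0,0,255),1)
cv2.imwrite('pics/c5.png',A)
```

```text
(no output)
```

View pics/c5.png

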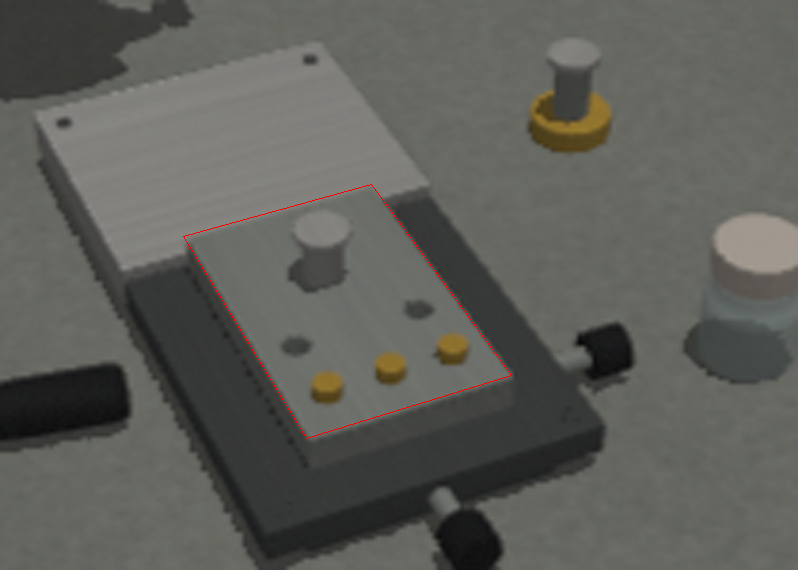

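View pics/top4.png

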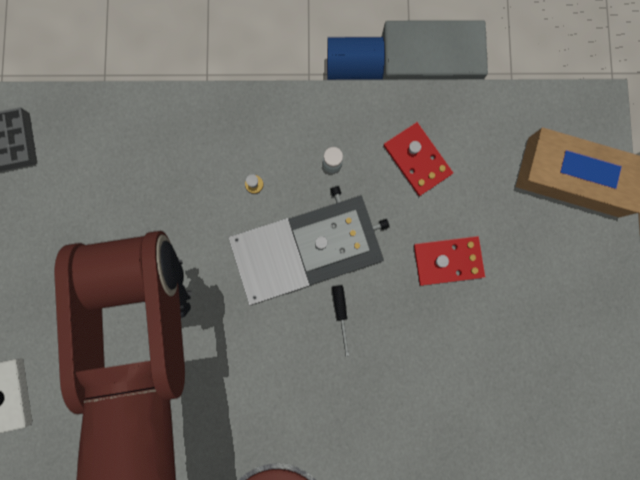

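The plate matches the predicted seated outline, with its top at 40 mm and corners at (185,237), (372,185), (512,375) and (308,438). It sits parallel to the step with a small gap. The jar (333,157), holder (254,184) and driver (339,300) haven't moved, and the arm is clear.

```bash
python3 -c "
from station import ctrl
print(ctrl.finish_job())"
```

```text
the job is handed in; nothing more can be done
None
```

The carrier plate now sits flat on the bed with both holes over the pins. I slid it there with the fingertips only, drew the arm back clear, left the jar, specimen holder and screwdriver where they were, and handed the job in about 7.5 s into the 64 s limit.

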